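# Ready the annealing box for a colleague

## Robot

A 6-joint arm with a two-finger parallel gripper is mounted at the origin on the work surface. World frame = base frame: x ahead of the robot, y to its left, z up, the work surface at z = 0. Lengths are in m, angles in degrees, forces in N, time in s.
With the tool pointing down it reaches from about 0.4 to 0.825 m from the base axis. Payload 7 kg.
Tool frame: the origin (TCP) lies midway between the tips of the shut fingers; the grasp point (between the pads) lies 19 mm behind it; z points along the fingers, y is the line along which they close (so a half turn about z gives the same grasp; the last joint's range is limited). The gripper opens to 88 mm and grips with 3 to 60 N. Pads are 19 mm wide; open, the fingers measure 130 mm over their backs; the gripper's body (78 mm by 193 mm) begins 47 mm behind the grasp point.
Start: joints at [-50.701, 20.546, 0.682, 0, -70.136, -16.507], TCP at [0.261, -0.622, 0.227] pointing down, gripper open.
Joint ranges: [-176.03, 176.03], [-82.01, 121.73], [-58.28, 71.71], [-173.87, 95.51], [-174.79, -0.11], [-173.66, 173.66]. Speed limits (degrees/s): [136.94, 136.94, 172.46, 180, 180, 180].

## Interface

Orientations are given as [roll, pitch, yaw] about the fixed x, y, z axes, in that order (R = Rz(yaw) Ry(pitch) Rx(roll)).
In Python, from plant import * gives the robot as it stands.
- The arm moves only by the tool move_arm, never from a script. Its argument "commands" is a list of rows, each a list of 7 numbers: the shift along the world's x, y, z in mm, then the turn, a rotation vector about the world's x, y, z in degrees, then the opening in per cent of the stroke, from 0 (shut) to 100 (fully open). In form: [[x, y, z, rx, ry, rz, fingers], ...]. A call has 1 to 20 rows; each row shifts and turns the commanded pose from where the row before left it; what a row does not reach is not made up. A row lasts 1/10 s, in which the tool goes at most 50 mm and 8.59 degrees, less where a joint would pass 70% of its speed; a pose out of reach is approached as far as the arm can. A call with a gripper value outside its range is refused whole. The fingers move at their own pace and stop on an object; "squeeze" is the grip in N (left out, the last holds). Time passes only in rows, so rows that do not move let the fingers close. It gives the time, the measured TCP pose, the force and the opening at its end, in the units of the state.
- get_state(): the state, without advancing time (a new reading comes with each control period).
- capture(name): name is "scene" or "top" or "wrist"; returns a dict with "frame" (480x640x3 uint8, blue, green, red), "camera_matrix" (3x3 intrinsics, pixels), "world_to_cam" (4x4, takes a point from world to camera coordinates); the wrist camera has in their place "tool_from_camera" (4x4, takes a point from camera to tool coordinates, whose origin is the TCP and whose axes are the flange's). Camera axes: x right, y up, looking along -z (the intrinsics and any distortion apply to the point x, -y, -z); pixel columns grow to the right and rows downward; lengths in m; the calibration is good to about 2 mm. A picture is of the moment at which its call begins: read the wrist's pose just before it. There is no depth.
- close_job(): hands the job in, once; it reports no verdict.
The state is a dict: "time_s": time; "joints": joint angles; "qd": joint speeds; "joint_torque": joint torques, N m; "tcp_pos": TCP position; "eef_rot": TCP orientation; "contact_force": force on the tool from outside, world axes, zero at the start; "moment": the same for the moment, N m; "gripper_width": finger opening in m.
Only numpy, scipy, OpenCV 4.12 (cv2) and the standard library are available. Lean on these libraries where they do the work, as an engineer would, in place of code of your own. Each camera call takes 0.05 s, during which the arm holds its last target. There are 200 camera calls.

## Task

Get the annealing box ready for a colleague standing across the bench: take the kiln shelf out of its rack and lean it squarely, short edge down on the bench, against the far face of the firebrick stack, its top tipped back onto the bricks about 20 degrees from upright, and let it go. Then raise the lid of the annealing box gently, without dropping it, and hold it still at 40 degrees open: nothing props it, so finish while still holding it there. Leave the glass tumbler, the jacks and the wooden paddle alone.

Things in the scene. Friction and masses are not known exactly. Their poses are not given: they have to be found in the camera images.
- slab_center (a point): kiln shelf: pale ceramic slab, 12 mm thick (its x), 100 mm wide (its y), 200 mm long (its z, up at the start), about 0.45 kg, loose. The point is its centre. It starts standing upright in the rack, its foot 15 mm above the bench, with its top edge 215 mm above the bench and the upper 140 mm clear of the rack.
- slab_foot (a point): middle of the kiln shelf's lower short end face, 100 mm below its centre along its z; axes as the shelf's
- rack: fixed wooden rack, base 100 (x) by 150 (y) by 15 mm; at each y end a pair of posts up to 75 mm above the bench forms an 18 mm wide slot across x that holds the shelf upright (6 mm play in x, 18 mm in y). Origin: centre of its underside; z up. The rack and the bricks may change places, right or middle of the bench.
- bricks: fixed stack of two cream firebricks, 114 (x) by 230 (y) by 128 mm high in all. Origin: centre of its underside. Its +x face, 57 mm from the origin, is the far face, turned away from the robot; the bench in front of that face is free.
- kiln: fixed annealing box on the bench: green steel and cream brick, 240 by 240 by 140 mm high, open at the top under the lid, two glass bowls inside. Origin: centre of its underside; its +x faces away from the robot, towards the colleague.
- lid (a joint): opening angle of the lid, rad: 0 shut (flat), grows as the far edge rises, 1.7 at its stop; 40 degrees is 0.698. The lid falls shut on its own: no spring, almost no friction. Hinge along the box's robot-side rim, so the lid opens away from the colleague's side, up and back towards the robot.
- lid_hinge (a point): middle of the hinge line, at the box's robot-side rim, 140 mm above the bench. Axes turn with the lid: x from the hinge to the lid's free edge, y along the hinge, z out of the lid's top. Opening turns x upwards (about -y).
- lid_grip (a point): centre of the light wooden grip block on the lid's top near the free edge: 44 (x) by 22 (y) by 42 mm (z), its centre 200 mm from the hinge along the lid's x and 39 mm along its z. The lid's plate is 240 by 240 by 18 mm thick, green, the whole about 0.7 kg. Axes as lid_hinge.
- tumbler: bystander: amber glass tumbler, 72 mm across, 100 mm high; origin at the centre of its foot
- jacks: bystander: steel glassblower's jacks (tongs), 270 mm long along x, 70 mm wide, 12 mm thick, lying on the bench; origin at mid-length, underside
- paddle: bystander: wooden paddle lying on the bench, about 250 mm long along its x, blade 75 mm wide and 14 mm thick; origin near mid-length, underside
Mind the look-alikes: they are no part of the job. Leave any blue or orange look-alike of the part that bears slab_center alone.

How it is judged (in metres and radians):
On the way, in this order (a step that is already met when the one before it is completed fails the run):
1. kiln shelf leaning against the far face of the bricks, let go, with the lid still shut (angle between slab_center's own z axis and vertical between 0.12 and 0.6 rad and height (world z) of slab_foot below 0.012 m and angle between the y axis of slab_center and the y axis of bricks, either way round below 0.25 rad and x of slab_center in the frame of bricks above 0.05 m and y of slab_center in the frame of bricks between -0.1 and 0.1 m and contact force between slab and bricks above 0.1 N and contact force between slab and the arm below 0.1 N and contact force between slab and the fingers below 0.1 N and linear speed of slab below 0.02 m/s and value of joint lid below 0.05 rad), for 0.3 s.
2. lid raised to 40 degrees and held by the gripper (value of joint lid between 0.611 and 0.785 rad and velocity of joint lid between -0.06 and 0.06 rad/s and contact force between lid and the fingers above 1 N), for 0.2 s.
At the end, for the whole second after the job is handed in: Lid held still by the fingers at 35 to 45 degrees, nothing else touching it; kiln shelf released, at rest, foot on the bench, leaning on the far face of the bricks 7 to 34 degrees from upright, square within 14 degrees, its centre within 100 mm of the face's middle (all of step 2 and angle between slab_center's own z axis and vertical between 0.12 and 0.6 rad and height (world z) of slab_foot below 0.012 m and angle between the y axis of slab_center and the y axis of bricks, either way round below 0.25 rad and x of slab_center in the frame of bricks above 0.05 m and y of slab_center in the frame of bricks between -0.1 and 0.1 m and contact force between slab and bricks above 0.1 N and contact force between slab and the arm below 0.1 N and contact force between slab and the fingers below 0.1 N and linear speed of slab below 0.02 m/s and contact force between lid and slab below 0.1 N and contact force between lid and tumbler below 0.1 N and contact force between lid and jacks below 0.1 N and contact force between lid and paddle below 0.1 N); the arm keeps its last pose, push and grip.
It fails at once if the lid is dropped (closing faster than 1.5 rad/s) (velocity of joint lid below -1.5 rad/s).
It fails at once if the tumbler is disturbed (moved over 20 mm) (distance of tumbler from where it was at the start of the episode above 0.02 m).
It fails at once if the jacks is disturbed (moved over 20 mm) (distance of jacks from where it was at the start of the episode above 0.02 m).
It fails at once if the paddle is disturbed (moved over 20 mm) (distance of paddle from where it was at the start of the episode above 0.02 m).
It also fails if it takes over 54 s, if anything falls off the work surface, if the arm or the gripper's body presses on something with over 40 N, if the wrist force passes 120 N, or if a joint passes its speed limit or range.

## Working session

There is one attempt and no reset: what is moved stays moved. The work goes in short steps, Python scripts to look and compute and a tool call to move; the robot and the scene stay as the last step left them, time stands still between calls to the robot, and variables do not carry over. Pictures are saved under pics/ and viewed, on a budget of 10 in all, crops included, one or two more only if the job needs it, and the job is handed in when it is done.

Besides the shell and the picture viewer there is one more tool, called after "Request:" in YAML: its name, and indented under it one key for each argument. move_arm: Moves the arm, as the interface text tells. Its arguments: {"type":"object","properties":{"commands":{"type":"array"},"squeeze":{"type":"number"}},"required":["commands"]}

```bash
mkdir -p pics; ls; python3 - <<'E'
from plant import *
import cv2,numpy as np
s=get_state();print({k:np.round(v,3).tolist() for k,v in s.items()})
for n in("scene","top"):
    c=capture(n);cv2.imwrite(f"pics/{n}0.png",c["frame"]);np.savez(f"{n}0.npz",**{k:v for k,v in c.items()})
    print(n,list(c),np.round(c["camera_matrix"],1).tolist(),np.round(c["world_to_cam"],3).tolist())
E
```

```text
pics
{'time_s': 0.0, 'joints': [-50.701, 20.593, 0.634, -0.021, -70.138, -16.507], 'qd': [-0.026, -0.09, 0.049, -0.018, -0.023, 0.074], 'joint_torque': [0.002, -58.272, 29.306, 6.997, 0.007, -0.0], 'tcp_pos': [0.261, -0.622, 0.226], 'eef_rot': [179.901, -0.008, -157.216], 'contact_force': [0.596, 0.201, -0.331], 'moment': [0.007, 0.015, -0.021], 'gripper_width': 0.087}
scene ['frame', 'camera_matrix', 'world_to_cam'] [[451.7, 0.0, 322.2], [0.0, 451.7, 238.3], [0.0, 0.0, 1.0]] [[-0.768, 0.641, 0.0, 0.494], [-0.54, -0.646, 0.54, 0.18], [0.346, 0.414, 0.842, -1.422], [0.0, 0.0, 0.0, 1.0]]
top ['frame', 'camera_matrix', 'world_to_cam'] [[486.9, 0.0, 326.4], [0.0, 486.9, 239.6], [0.0, 0.0, 1.0]] [[0.012, -1.0, 0.011, -0.134], [0.999, 0.013, 0.052, -0.535], [-0.052, 0.01, 0.999, -1.408], [0.0, 0.0, 0.0, 1.0]]
```

View pics/scene0.png

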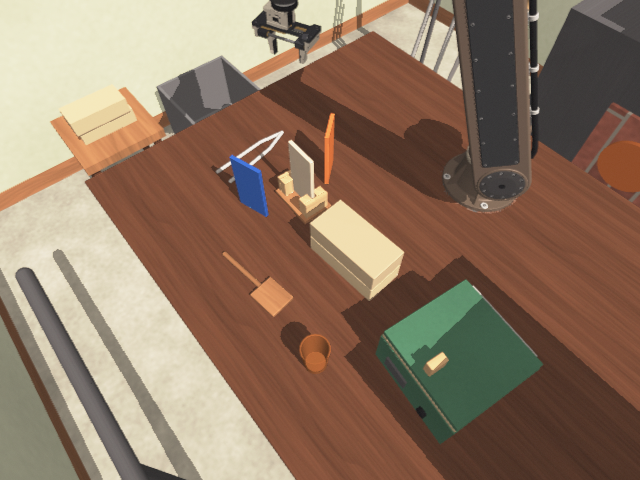

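View pics/top0.png

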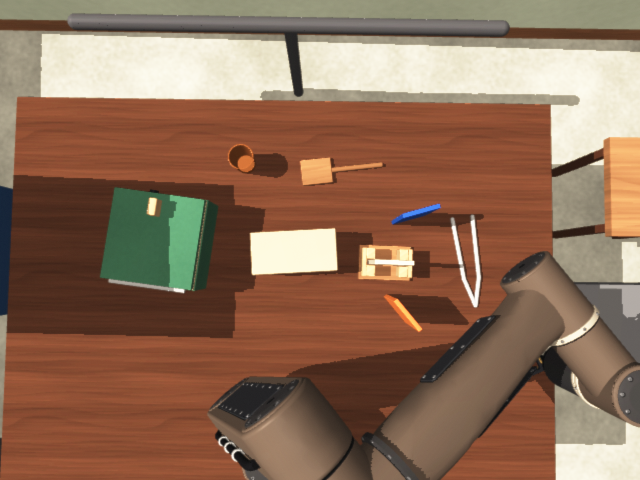

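Scene view: the shelf stands in the rack at about (301,170), the bricks are at (355,250), the kiln at (460,360) with its grip at (436,363). The blue (250,185) and orange (329,150) look-alikes, the jacks, the paddle and the tumbler lie around them. Top view: shelf top edge at (370–413,262), bricks (250–337,228–275), grip block (153,207). I'll zoom in to pick corners.

```bash
python3 - <<'E'
import cv2,numpy as np
s=cv2.imread("pics/scene0.png");t=cv2.imread("pics/top0.png")
r=lambda im,x,y,w,h:cv2.resize(im[y:y+h,x:x+w],(400,300),interpolation=cv2.INTER_CUBIC)
cv2.imwrite("pics/z.png",np.vstack([np.hstack([r(s,270,130,80,60+0),r(s,300,195,120,90+20-10)]),np.hstack([r(t,350,235,80,60),r(t,240,215,108,81)])]))
E
```

```text
(no output)
```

View pics/z.png

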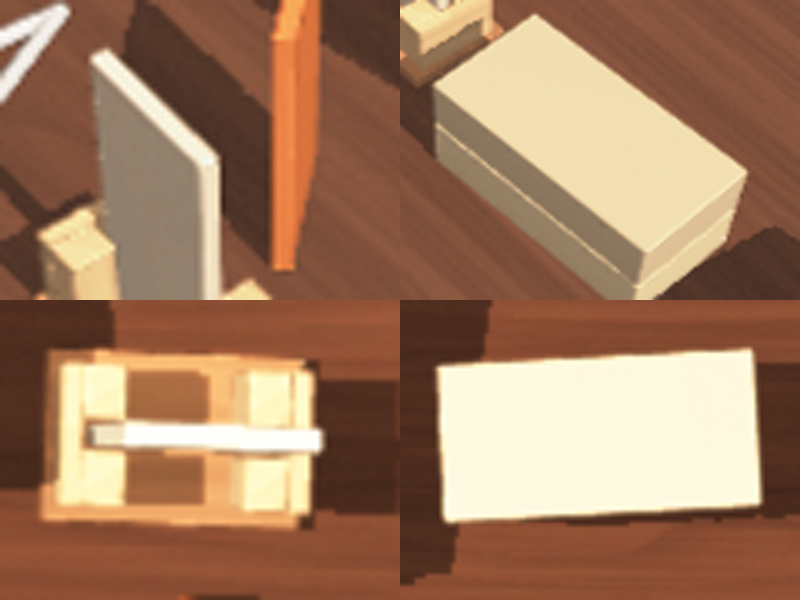

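```bash
cat > h.py <<'E'
import numpy as np,cv2
from scipy.spatial.transform import Rotation as R
def load(n):
    c=np.load(n+".npz");return c["camera_matrix"],c["world_to_cam"]
def ray(K,W,p):
    d=np.array([(p[0]-K[0,2])/K[0,0],-(p[1]-K[1,2])/K[1,1],-1.]);M=np.linalg.inv(W)
    d=M[:3,:3]@d;return M[:3,3],d/np.linalg.norm(d)
def tri(rays):
    A=sum(np.eye(3)-np.outer(d,d) for o,d in rays);b=sum((np.eye(3)-np.outer(d,d))@o for o,d in rays)
    x=np.linalg.solve(A,b);g=[np.linalg.norm((np.eye(3)-np.outer(d,d))@(x-o)) for o,d in rays]
    return x,max(g)
def onz(r,z):return r[0]+r[1]*(z-r[0][2])/r[1][2]
def wristW(st,c):
    T=np.eye(4);T[:3,:3]=R.from_euler("xyz",st["eef_rot"],degrees=True).as_matrix();T[:3,3]=st["tcp_pos"]
    return np.linalg.inv(T@c["tool_from_camera"])
E
python3 - <<'E'
from h import *
np.set_printoptions(precision=4,suppress=True)
S=load("scene0");T=load("top0")
def pr(n,s,t,z):
    x,g=tri([ray(*S,s),ray(*T,t)]);print(n,x,round(g,4),"top@z",onz(ray(*T,t),z),"scene@z",onz(ray(*S,s),z))
pr("slab -y end",(290,140.8),(414.4,263),.215)
pr("slab +y end",(312,162.3),(374.4,262),.215)
for s,t in zip([(340.5,200),(404.1,253),(372,280),(311.1,223.3)],[(337.7,269.8),(252.1,274.7),(250,233.1),(335,228.5)]):pr("brick",s,t,.128)
s=cv2.imread("pics/scene0.png");t=cv2.imread("pics/top0.png")
for im,b in((s,(410,335,460,385)),(t,(135,190,170,225))):
    x0,y0,x1,y1=b;h=cv2.cvtColor(im[y0:y1,x0:x1],cv2.COLOR_BGR2HSV);m=((h[...,0]<28)&(h[...,2]>110)).astype(np.uint8)
    ys,xs=np.nonzero(m);print(xs.mean()+x0,ys.mean()+y0,len(xs),xs.min()+x0,xs.max()+x0,ys.min()+y0,ys.max()+y0)
# green mask top & scene
for n,im in(("s",s),("t",t)):
    h=cv2.cvtColor(im,cv2.COLOR_BGR2HSV);m=cv2.inRange(h,(60,60,30),(90,255,255));c=max(cv2.findContours(m,0,2)[0],key=cv2.contourArea)
    print(n,cv2.approxPolyDP(c,4,True)[:,0].tolist())
E
```

```text
slab -y end [ 0.4692 -0.3468  0.2115] 0.0013 top@z [ 0.4702 -0.347   0.215 ] scene@z [ 0.4703 -0.3429  0.215 ]
slab +y end [ 0.4716 -0.247   0.2118] 0.0002 top@z [ 0.4715 -0.2465  0.215 ] scene@z [ 0.4736 -0.2448  0.215 ]
brick [ 0.449  -0.157   0.1216] 0.0013 top@z [ 0.45   -0.1577  0.128 ] scene@z [ 0.4515 -0.1525  0.128 ]
brick [0.434  0.0723 0.119 ] 0.0001 top@z [0.4342 0.0711 0.128 ] scene@z [0.4389 0.0752 0.128 ]
brick [0.5477 0.0783 0.1204] 0.0025 top@z [0.5456 0.079  0.128 ] scene@z [0.5527 0.079  0.128 ]
brick [ 0.5599 -0.1481  0.1231] 0.0018 top@z [ 0.5609 -0.1492  0.128 ] scene@z [ 0.5608 -0.1441  0.128 ]
434.14647887323946 364.35774647887325 355 410 448 352 384
153.28708133971293 206.68421052631578 209 147 160 197 215
s [[466, 280], [384, 332], [456, 430], [541, 365]]
t [[115, 188], [100, 276], [190, 289], [204, 200]]
```

```bash
python3 - <<'E'
from h import *
np.set_printoptions(precision=4,suppress=True)
S=load("scene0");T=load("top0")
s=cv2.imread("pics/scene0.png");t=cv2.imread("pics/top0.png")
for p in [(115,188),(100,276),(190,289),(204,200)]:print("lid",onz(ray(*T,p),.158))
for p in [(466,280),(384,332),(456,430),(541,365)]:print("lidS",onz(ray(*S,p),.158))
print("grip",onz(ray(*T,(153.3,206.7)),.19),tri([ray(*T,(153.3,206.7)),ray(*S,(436,363))]))
def blob(im,lo,hi,b):
    x0,y0,x1,y1=b;m=cv2.inRange(cv2.cvtColor(im[y0:y1,x0:x1],cv2.COLOR_BGR2HSV),lo,hi)
    c=max(cv2.findContours(m,0,2)[0],key=cv2.contourArea)+[x0,y0];return cv2.approxPolyDP(c,2,True)[:,0].tolist()
for n,lo,hi,bs,bt in(("blue",(105,120,40),(130,255,255),(220,140,280,230),(380,190,450,240)),("orange",(3,170,120),(18,255,255),(315,105,345,190),(375,285,430,340))):
    print(n,blob(s,lo,hi,bs),blob(t,lo,hi,bt))
E
```

```text
lid [0.6579 0.4313 0.158 ]
lid [0.4268 0.4622 0.158 ]
lid [0.3958 0.2277 0.158 ]
lid [0.6294 0.1971 0.158 ]
lidS [0.3968 0.2294 0.158 ]
lidS [0.6329 0.1984 0.158 ]
lidS [0.6649 0.4324 0.158 ]
lidS [0.4306 0.462  0.158 ]
grip [0.6062 0.3184 0.19  ] (array([0.607 , 0.32  , 0.1847]), np.float64(0.0002737012689115878))
blue [[231, 155], [241, 201], [266, 216], [260, 171]] [[439, 204], [404, 213], [392, 223], [423, 215], [438, 208]]
orange [[333, 113], [329, 115], [324, 137], [324, 183], [328, 183], [332, 164]] [[383, 296], [405, 323], [417, 331], [422, 329], [397, 298], [388, 294]]
```

Request:
move_arm:
  commands:
    - [0, 0, 37, 0, 0, 0, 100]
    - [0, 0, 37, 0, 0, 0, 60]
    - [17.5, 27, 0, 0, 0, 5.6, 60]
    - [17.5, 27, 0, 0, 0, 5.6, 60]
    - [17.5, 27, 0, 0, 0, 5.6, 60]
    - [17.5, 27, 0, 0, 0, 5.6, 60]
    - [17.5, 27, 0, 0, 0, 5.6, 60]
    - [17.5, 27, 0, 0, 0, 5.6, 60]
    - [17.5, 27, 0, 0, 0, 5.6, 60]
    - [17.5, 27, 0, 0, 0, 5.6, 60]
    - [17.5, 27, 0, 0, 0, 5.6, 60]
    - [17.5, 27, 0, 0, 0, 5.6, 60]
    - [17.5, 27, 0, 0, 0, 5.6, 60]
    - [17.5, 28, 0, 0, 0, 5.6, 60]
    - [0, 0, 0, 0, 0, 0, 60]
    - [0, 0, 0, 0, 0, 0, 60]
  squeeze: 30

```text
time_s: 1.7
tcp_pos: [0.4717, -0.2966, 0.3002]
eef_rot: [180.0, 0.0, -89.9]
contact_force: [-0.1, -0.6, -0.0]
gripper_width: 0.0524
```

```bash
python3 - <<'E'
from plant import *
from h import *
s=get_state();print({k:np.round(v,3).tolist() for k,v in s.items()})
c=capture("wrist");print(np.round(c["camera_matrix"],1).tolist(),np.round(c["tool_from_camera"],3).tolist())
cv2.imwrite("pics/w1.png",c["frame"]);np.savez("w1.npz",camera_matrix=c["camera_matrix"],world_to_cam=wristW(s,c))
E
```

```text
{'time_s': 1.7, 'joints': [-12.027, 7.151, -7.52, -0.007, -75.37, 12.083], 'qd': [-1.469, -0.044, 0.04, 0.125, -0.147, -0.246], 'joint_torque': [0.931, -40.443, 30.266, 7.126, 0.085, 0.075], 'tcp_pos': [0.472, -0.297, 0.3], 'eef_rot': [179.962, 0.015, -89.946], 'contact_force': [-0.109, -0.639, -0.021], 'moment': [-0.075, 0.127, 0.023], 'gripper_width': 0.052}
[[332.7, 0.0, 320.5], [0.0, 332.7, 240.4], [0.0, 0.0, 1.0]] [[0.001, 0.966, 0.257, 0.069], [1.0, -0.001, -0.0, 0.001], [0.0, 0.257, -0.966, -0.159], [0.0, 0.0, 0.0, 1.0]]
```

View pics/w1.png

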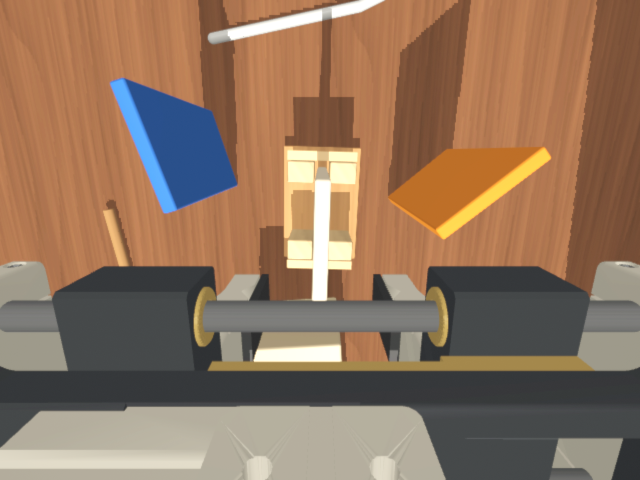

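The wrist view shows the shelf's top edge (323,185)–(320,300) centred between the open fingers, and the blue and orange slabs well to either side. Next: descend and grip.

Request:
move_arm:
  commands:
    - [0, 0, -30, 0, 0, 0, 60]
    - [0, 0, -30, 0, 0, 0, 60]
    - [0, 0, -30, 0, 0, 0, 60]
    - [0, 0, -20, 0, 0, 0, 60]
    - [0, 0, -16, 0, 0, 0, 60]
    - [0, 0, 0, 0, 0, 0, 60]
    - [0, 0, 0, 0, 0, 0, 30]
    - [0, 0, 0, 0, 0, 0, 15]
    - [0, 0, 0, 0, 0, 0, 0]
    - [0, 0, 0, 0, 0, 0, 0]
    - [0, 0, 0, 0, 0, 0, 0]
    - [0, 0, 0, 0, 0, 0, 0]
    - [0, 0, 0, 0, 0, 0, 0]
  squeeze: 30

```text
time_s: 3.05
tcp_pos: [0.4716, -0.2973, 0.1749]
eef_rot: [-180.0, -0.0, -90.0]
contact_force: [-0.3, 0.8, 1.8]
gripper_width: 0.0118
```

Request:
move_arm:
  commands:
    - [0, 0, 10, 0, 0, 0, 0]
    - [0, 0, 20, 0, 0, 0, 0]
    - [0, 0, 30, 0, 0, 0, 0]
    - [0, 0, 30, 0, 0, 0, 0]
    - [0, 0, 30, 0, 0, 0, 0]
    - [0, 0, 30, 0, 0, 0, 0]
    - [0, 0, 30, 0, 0, 0, 0]
    - [12, 25, 0, 0.1, -2, 0.34, 0]
    - [12, 25, 0, 0.1, -2, 0.34, 0]
    - [13, 26, 0, 0.1, -2, 0.34, 0]
    - [13, 26, 0, 0.1, -2, 0.34, 0]
    - [13, 26, 0, 0.1, -2, 0.34, 0]
    - [13, 27, 0, 0.1, -2, 0.34, 0]
    - [13, 27, 0, 0.1, -2, 0.34, 0]
    - [13, 27, 0, 0.1, -2, 0.34, 0]
    - [13, 26, 0, 0.15, -2, 0.34, 0]
    - [13, 26, 0, 0.15, -2, 0.34, 0]
    - [0, 0, 0, 0, 0, 0, 0]
    - [0, 0, 0, 0, 0, 0, 0]
  squeeze: 40

```text
time_s: 4.95
tcp_pos: [0.5985, -0.0358, 0.3539]
eef_rot: [-160.1, 0.5, -86.4]
contact_force: [-0.5, -0.1, -4.1]
gripper_width: 0.0117
```

```bash
python3 - <<'E'
from plant import *
from h import *
s=get_state();print({k:np.round(v,3).tolist() for k,v in s.items()})
z=R.from_euler("xyz",s["eef_rot"],degrees=True).as_matrix();print(np.round(z,3))
a=capture("scene")["frame"];b=capture("top")["frame"]
cv2.imwrite("pics/s2.png",np.hstack([cv2.resize(a[80:380,150:450],(400,400)),cv2.resize(b[130:370,200:440],(400,400))]))
E
```

```text
{'time_s': 4.95, 'joints': [18.153, -2.154, -15.613, 5.32, -57.254, -16.785], 'qd': [-1.223, -0.083, 0.59, -0.077, -0.074, 0.265], 'joint_torque': [0.708, -30.706, 33.9, 8.36, 1.858, -0.083], 'tcp_pos': [0.599, -0.036, 0.354], 'eef_rot': [-160.117, 0.482, -86.429], 'contact_force': [-0.548, -0.059, -4.077], 'moment': [-0.215, 1.92, 0.012], 'gripper_width': 0.012}
[[ 0.062 -0.939  0.339]
 [-0.998 -0.056  0.029]
 [-0.008 -0.34  -0.94 ]]
```

View pics/s2.png

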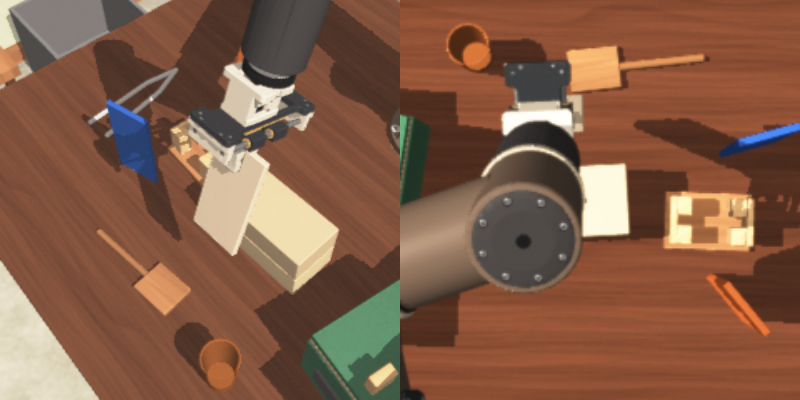

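Request:
move_arm:
  commands:
    - [0, 0, -25, 0, 0, 0, 0]
    - [-2, 0, -30, 0, 0, 0, 0]
    - [-4, 0, -30, 0, 0, 0, 0]
    - [-4, 0, -30, 0, 0, 0, 0]
    - [-4, 0, -30, 0, 0, 0, 0]
    - [-4, 0, -25, 0, 0, 0, 0]
    - [0, 0, -14, 0, 0, 0, 0]
    - [0, 0, -10, 0, 0, 0, 0]
    - [0, 0, 0, 0, 0, 0, 0]
    - [0, 0, 0, 0, 0, 0, 0]
    - [0, 0, 0, 0, 0, 0, 0]

```text
time_s: 6.15
tcp_pos: [0.5823, -0.0363, 0.1618]
eef_rot: [-159.9, 0.5, -86.5]
contact_force: [0.8, -0.5, -3.5]
gripper_width: 0.0117
```

```bash
python3 - <<'E'
from plant import *
from h import *
s=get_state();print({k:np.round(v,3).tolist() for k,v in s.items() if k in("tcp_pos","eef_rot","contact_force")})
a=capture("scene")["frame"]
cv2.imwrite("pics/s3.png",cv2.resize(a[120:340,220:440],(600,600),interpolation=cv2.INTER_CUBIC))
E
```

```text
{'tcp_pos': [0.582, -0.036, 0.162], 'eef_rot': [-159.867, 0.508, -86.504], 'contact_force': [0.769, -0.532, -3.518]}
```

View pics/s3.png

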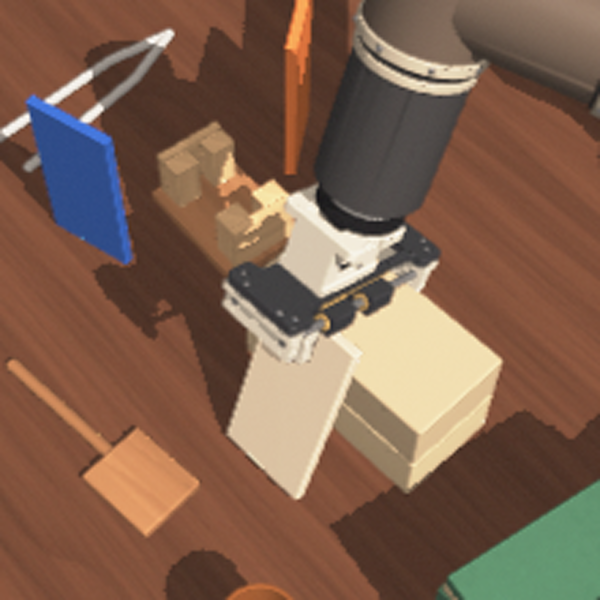

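Request:
move_arm:
  commands:
    - [-6, 0, -2, 0, 0, 0, 0]
    - [-6, 0, -2, 0, 0, 0, 0]
    - [-6, 0, -2, 0, 0, 0, 0]
    - [-4, 0, 0, 0, 0, 0, 0]
    - [-1, 0, 0, 0, 0, 0, 0]
    - [0, 0, 0, 0, 0, 0, 0]
    - [0, 0, 0, 0, 0, 0, 0]

```text
time_s: 6.9
tcp_pos: [0.5588, -0.0361, 0.1548]
eef_rot: [-159.9, 0.5, -86.5]
contact_force: [1.0, -0.1, -3.8]
gripper_width: 0.0116
```

Request:
move_arm:
  commands:
    - [-1, 0, 0, 0, 0, 0, 0]
    - [-1, 0, 0, 0, 0, 0, 0]
    - [-1, 0, 0, 0, 0, 0, 0]
    - [0, 0, 0, 0, 0, 0, 0]

```text
time_s: 7.3
tcp_pos: [0.5553, -0.0363, 0.1545]
eef_rot: [-160.0, 0.5, -86.5]
contact_force: [-0.6, -0.1, -4.1]
gripper_width: 0.0118
```

Request:
move_arm:
  commands:
    - [-1, 0, 0, 0, 0, 0, 0]
    - [-1, 0, 0, 0, 0, 0, 0]
    - [0, 0, 0, 0, 0, 0, 0]

```text
time_s: 7.6
tcp_pos: [0.5533, -0.0363, 0.1545]
eef_rot: [-160.0, 0.5, -86.5]
contact_force: [-0.4, -1.1, -3.7]
gripper_width: 0.0121
```

Request:
move_arm:
  commands:
    - [0, 0, -1, 0, 0, 0, 0]
    - [0, 0, -1, 0, 0, 0, 0]
    - [0, 0, 0, 0, 0, 0, 0]

```text
time_s: 7.9
tcp_pos: [0.5535, -0.0363, 0.1525]
eef_rot: [-160.0, 0.5, -86.5]
contact_force: [0.0, -0.5, -2.8]
gripper_width: 0.0117
```

Request:
move_arm:
  commands:
    - [0, 0, -1, 0, 0, 0, 0]
    - [-1, 0, 0, 0, 0, 0, 0]
    - [-1, 0, 0, 0, 0, 0, 0]
    - [0, 0, 0, 0, 0, 0, 0]

```text
time_s: 8.3
tcp_pos: [0.5527, -0.0359, 0.1524]
eef_rot: [-159.8, 0.5, -86.5]
contact_force: [4.6, -0.4, -2.9]
gripper_width: 0.0117
```

Request:
move_arm:
  commands:
    - [-1, 0, 0, 0, 0, 0, 0]
    - [-1, 0, 0, 0, 0, 0, 0]
    - [0, 0, 0, 0, 0, 0, 0]

```text
time_s: 8.6
tcp_pos: [0.5522, -0.0354, 0.1533]
eef_rot: [-159.7, 0.5, -86.4]
contact_force: [10.1, -1.3, -4.7]
gripper_width: 0.0116
```

Request:
move_arm:
  commands:
    - [2, 0, 0, 0, 0, 0, 0]
    - [0, 0, -1, 0, 0, 0, 0]
    - [0, 0, 0, 0, 0, 0, 0]

```text
time_s: 8.9
tcp_pos: [0.5528, -0.0358, 0.1521]
eef_rot: [-159.8, 0.5, -86.4]
contact_force: [0.1, 0.9, 4.4]
gripper_width: 0.012
```

Request:
move_arm:
  commands:
    - [0, 0, 0, 0, 0, 0, 16]
    - [0, 0, 0, 0, 0, 0, 20]
    - [0, 0, 0, 0, 0, 0, 24]
    - [0, 0, 0, 0, 0, 0, 30]
    - [0, 0, 0, 0, 0, 0, 30]
    - [0, 0, 0, 0, 0, 0, 30]

```text
time_s: 9.5
tcp_pos: [0.5512, -0.0364, 0.1503]
eef_rot: [-160.0, 0.5, -86.5]
contact_force: [-0.1, -1.5, -0.9]
gripper_width: 0.026
```

```bash
python3 - <<'E'
from plant import *
from h import *
a=capture("scene")["frame"]
cv2.imwrite("pics/s4.png",cv2.resize(a[150:310,260:420],(600,600),interpolation=cv2.INTER_CUBIC))
E
```

```text
(no output)
```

View pics/s4.png

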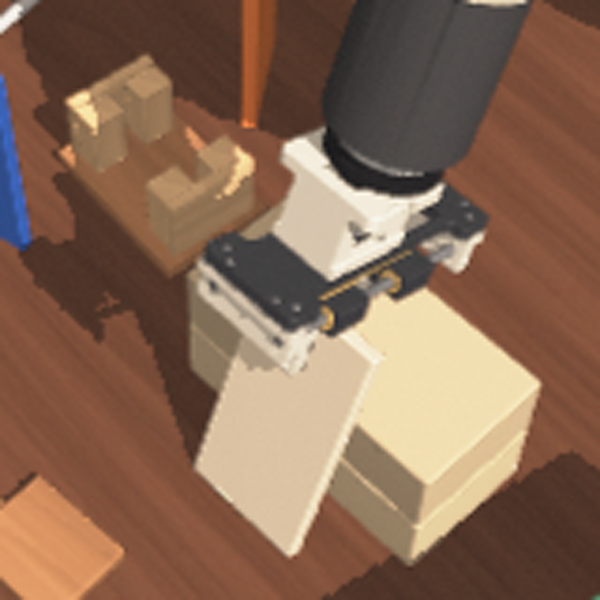

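The shelf stands leaning on the bricks with the fingers open, so I'll retract along the tool axis.

Request:
move_arm:
  commands:
    - [-5, 0, 14, 0, 0, 0, 30]
    - [-10, -1, 28, 0, 0, 0, 30]
    - [-10, -1, 28, 0, 0, 0, 30]
    - [-10, -1, 28, 0, 0, 0, 30]
    - [-10, -1, 28, 0, 0, 0, 30]
    - [-5, 0, 24, 0, 0, 0, 30]
    - [0, 0, 0, 0, 0, 0, 60]
    - [0, 0, 0, 0, 0, 0, 60]

```text
time_s: 10.35
tcp_pos: [0.5014, -0.0402, 0.3009]
eef_rot: [-159.9, 0.5, -86.5]
contact_force: [-0.4, -0.7, -0.2]
gripper_width: 0.0369
```

Request:
move_arm:
  commands:
    - [4, 10, 2, -0.3, 5, 0, 60]
    - [4, 20, 2, -0.3, 5, 0, 60]
    - [4, 23, 2, -0.3, 5, 0, 60]
    - [4, 24, 2, -0.3, 5, 0, 60]
    - [4, 24, 1, 0, 0, 6.6, 60]
    - [4, 24, 1, 0, 0, 6.6, 60]
    - [4, 24, 1, 0, 0, 6.6, 60]
    - [4, 24, 1, 0, 0, 6.6, 60]
    - [4, 24, 1, 0, 0, 6.6, 60]
    - [4, 24, 1, 0, 0, 6.6, 60]
    - [4, 24, 1, 0, 0, 6.6, 60]
    - [3, 24, 1, 0, 0, 6.6, 60]
    - [3, 24, 1, 0, 0, 6.6, 60]
    - [3, 24, 1, 0, 0, 6.6, 60]
    - [3, 24, 1, 0, 0, 6.6, 60]
    - [3, 24, 1, 0, 0, 6.6, 60]
    - [0, 0, 0, 0, 0, 0, 60]
    - [0, 0, 0, 0, 0, 0, 60]
    - [0, 0, 0, 0, 0, 0, 60]

```text
time_s: 12.25
tcp_pos: [0.5603, 0.3241, 0.3195]
eef_rot: [179.9, 0.5, -7.6]
contact_force: [-0.6, -0.5, -0.3]
gripper_width: 0.0524
```

```bash
python3 - <<'E'
from plant import *
from h import *
s=get_state();print({k:np.round(v,3).tolist() for k,v in s.items()})
c=capture("wrist")
np.savez("w2.npz",camera_matrix=c["camera_matrix"],world_to_cam=wristW(s,c));cv2.imwrite("pics/w2f.png",c["frame"])
a=capture("scene")["frame"];cv2.imwrite("pics/s5f.png",a)
cv2.imwrite("pics/w2.png",np.hstack([cv2.resize(a[150:310,260:380],(330,440),interpolation=cv2.INTER_CUBIC),c["frame"][0:440,90:550]]))
E
```

```text
{'time_s': 12.25, 'joints': [47.041, 15.91, 6.165, -0.399, -80.645, 35.461], 'qd': [-0.34, -0.854, 0.158, 0.09, -0.104, 0.153], 'joint_torque': [0.421, -52.526, 30.726, 7.222, 0.076, 0.005], 'tcp_pos': [0.56, 0.324, 0.32], 'eef_rot': [179.91, 0.547, -7.565], 'contact_force': [-0.591, -0.532, -0.302], 'moment': [-0.113, 0.121, -0.055], 'gripper_width': 0.052}
```

View pics/w2.png

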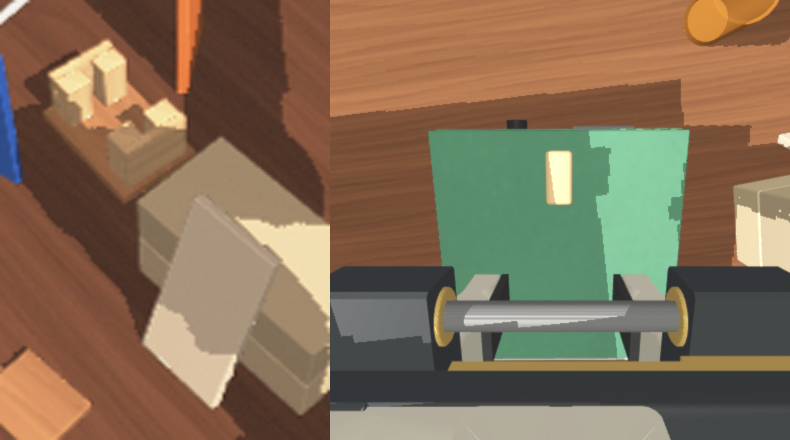

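The left half shows the shelf leaning free on the bricks. The right half (wrist) shows the grip block at about (305–332,150–205) and the lid's free edge on row 130, square to the tool. I'll measure the grip from the wrist and top views.

```bash
python3 - <<'E'
from plant import *
from h import *
np.set_printoptions(precision=4,suppress=True)
W=load("w2");T=load("top0");S=load("scene0")
im=cv2.imread("pics/w2f.png")[120:230,280:360];m=cv2.inRange(cv2.cvtColor(im,cv2.COLOR_BGR2HSV),(8,30,150),(35,255,255))
c=max(cv2.findContours(m,0,2)[0],key=cv2.contourArea);r=cv2.minAreaRect(c);bp=cv2.boxPoints(r)+[280,120];print(bp)
P=[onz(ray(*W,p),.2) for p in bp];print("corners@.2",P,"mean",np.mean(P,0))
ctr=bp.mean(0);print("tri top",tri([ray(*W,ctr),ray(*T,(153.3,206.7))]),"tri scene",tri([ray(*W,ctr),ray(*S,(438,359))]))
for p in((189,130),(449,130)):print("free edge@.158",onz(ray(*W,p),.158))
E
```

```text
[[306. 150.]
 [331. 150.]
 [331. 204.]
 [306. 204.]]
corners@.2 [array([0.6299, 0.3265, 0.2   ]), array([0.6273, 0.3066, 0.2   ]), array([0.5838, 0.3119, 0.2   ]), array([0.5866, 0.3327, 0.2   ])] mean [0.6069 0.3194 0.2   ]
tri top (array([0.6064, 0.3195, 0.187 ]), np.float64(0.00013012434853805442)) tri scene (array([0.6083, 0.319 , 0.2107]), np.float64(0.00020914054435200007))
free edge@.158 [0.6613 0.4315 0.158 ]
free edge@.158 [0.6304 0.1961 0.158 ]
```

Request:
move_arm:
  commands:
    - [16, -2, -20, 0, 0, 0, 60]
    - [16, -2, -25, 0, 0, 0, 60]
    - [15, -1, -25, 0, 0, 0, 60]
    - [0, 0, -25, 0, 0, 0, 60]
    - [0, 0, -25, 0, 0, 0, 60]
    - [0, 0, -20, 0, 0, 0, 60]
    - [0, 0, -10, 0, 0, 0, 60]
    - [0, 0, 0, 0, 0, 0, 60]
    - [0, 0, 0, 0, 0, 0, 60]
    - [0, 0, 0, 0, 0, 0, 30]
    - [0, 0, 0, 0, 0, 0, 20]
    - [0, 0, 0, 0, 0, 0, 10]
    - [0, 0, 0, 0, 0, 0, 10]
    - [0, 0, 0, 0, 0, 0, 10]
    - [0, 0, 0, 0, 0, 0, 10]
  squeeze: 40

```text
time_s: 13.85
tcp_pos: [0.6074, 0.3193, 0.1709]
eef_rot: [180.0, 0.5, -7.5]
contact_force: [-1.8, -2.8, 2.5]
gripper_width: 0.022
```

```bash
python3 -c "
import numpy as np
a=np.radians([0,1]+list(range(3,40,2))+[40]);h=.2004*np.cos(a)-.0309*np.sin(a);z=.2004*np.sin(a)+.0309*np.cos(a)
X=np.round(np.c_[h*.9914,-h*.1305,z]*1e3,1);print((np.diff(X,axis=0)).round(1).tolist())"
```

```text
[[-0.6, 0.1, 3.5], [-1.3, 0.2, 6.9], [-1.5, 0.2, 6.9], [-1.8, 0.2, 6.9], [-2.1, 0.3, 6.8], [-2.2, 0.3, 6.7], [-2.5, 0.3, 6.6], [-2.7, 0.4, 6.5], [-3.0, 0.4, 6.4], [-3.1, 0.4, 6.4], [-3.4, 0.4, 6.2], [-3.6, 0.5, 6.0], [-3.8, 0.5, 6.0], [-4.0, 0.5, 5.8], [-4.2, 0.6, 5.7], [-4.4, 0.6, 5.5], [-4.6, 0.6, 5.4], [-4.7, 0.6, 5.2], [-5.0, 0.6, 5.0], [-5.1, 0.7, 4.8], [-2.6, 0.4, 2.4]]
```

Request:
move_arm:
  commands:
    - [-0.6, 0.1, 3.5, -0.13, -0.99, 0, 10]
    - [-1.3, 0.2, 6.9, -0.26, -1.98, 0, 10]
    - [-1.5, 0.2, 6.9, -0.26, -1.98, 0, 10]
    - [-1.8, 0.2, 6.9, -0.26, -1.98, 0, 10]
    - [-2.1, 0.3, 6.8, -0.26, -1.98, 0, 10]
    - [0, 0, 0, 0, 0, 0, 10]
  squeeze: 50

```text
time_s: 14.45
tcp_pos: [0.5999, 0.3202, 0.2027]
eef_rot: [180.0, -8.7, -7.4]
contact_force: [4.9, -4.9, -2.4]
gripper_width: 0.0216
```

Forces are small and the lid is following; continuing.

Request:
move_arm:
  commands:
    - [-2.2, 0.3, 6.7, -0.26, -1.98, 0, 10]
    - [-2.5, 0.3, 6.6, -0.26, -1.98, 0, 10]
    - [-2.7, 0.4, 6.5, -0.26, -1.98, 0, 10]
    - [-3.0, 0.4, 6.4, -0.26, -1.98, 0, 10]
    - [-3.1, 0.4, 6.4, -0.26, -1.98, 0, 10]
    - [-3.4, 0.4, 6.2, -0.26, -1.98, 0, 10]
    - [-3.6, 0.5, 6.0, -0.26, -1.98, 0, 10]
    - [-3.8, 0.5, 6.0, -0.26, -1.98, 0, 10]
    - [0, 0, 0, 0, 0, 0, 10]

```text
time_s: 15.35
tcp_pos: [0.5756, 0.3234, 0.2533]
eef_rot: [180.0, -24.6, -7.4]
contact_force: [7.0, -5.1, -0.1]
gripper_width: 0.0216
```

Request:
move_arm:
  commands:
    - [-4.0, 0.5, 5.8, -0.26, -1.98, 0, 10]
    - [-4.2, 0.6, 5.7, -0.26, -1.98, 0, 10]
    - [-4.4, 0.6, 5.5, -0.26, -1.98, 0, 10]
    - [-4.6, 0.6, 5.4, -0.26, -1.98, 0, 10]
    - [-4.7, 0.6, 5.2, -0.26, -1.98, 0, 10]
    - [-5.0, 0.6, 5.0, -0.26, -1.98, 0, 10]
    - [-5.1, 0.7, 4.8, -0.26, -1.98, 0, 10]
    - [-2.6, 0.4, 2.4, -0.13, -0.99, 0, 10]
    - [0, 0, 0, 0, 0, 0, 10]
    - [0, 0, 0, 0, 0, 0, 10]
    - [0, 0, 0, 0, 0, 0, 10]
    - [0, 0, 0, 0, 0, 0, 10]
    - [0, 0, 0, 0, 0, 0, 10]
    - [0, 0, 0, 0, 0, 0, 10]

```text
time_s: 16.75
tcp_pos: [0.5417, 0.3277, 0.2923]
eef_rot: [179.9, -39.4, -7.5]
contact_force: [5.2, -4.1, 0.9]
gripper_width: 0.0215
```

```bash
python3 - <<'E'
from plant import *
from h import *
s=get_state();print({k:np.round(v,3).tolist() for k,v in s.items()})
p=s["tcp_pos"];h=np.array([.4087,.3451]);d=(np.array(p[:2])-h)@[.9914,-.1305];z=p[2]-.14
print("lid est deg",np.degrees(np.arctan2(z,d)-np.arctan2(.0309,.2004)),"r",np.hypot(d,z),np.hypot(.0309,.2004))
a=capture("scene")["frame"];b=capture("top")["frame"];cv2.imwrite("pics/s6f.png",a);cv2.imwrite("pics/t6f.png",b)
cv2.imwrite("pics/e.png",np.hstack([cv2.resize(a[140:440,240:540],(500,500),interpolation=cv2.INTER_CUBIC),cv2.resize(b[150:330,230:338],(300,500))]))
E
```

```text
{'time_s': 16.75, 'joints': [62.747, 1.74, -43.417, 56.649, -45.724, -21.855], 'qd': [0.01, -0.082, 0.1, 0.02, 0.012, 0.114], 'joint_torque': [3.626, -28.376, 27.285, 4.332, 0.871, -0.18], 'tcp_pos': [0.542, 0.328, 0.292], 'eef_rot': [179.947, -39.415, -7.55], 'contact_force': [5.196, -4.07, 0.91], 'moment': [-0.925, 0.559, -0.554], 'gripper_width': 0.021}
lid est deg 39.86341154471737 r 0.2029814383147861 0.2027682667480294
```

View pics/e.png

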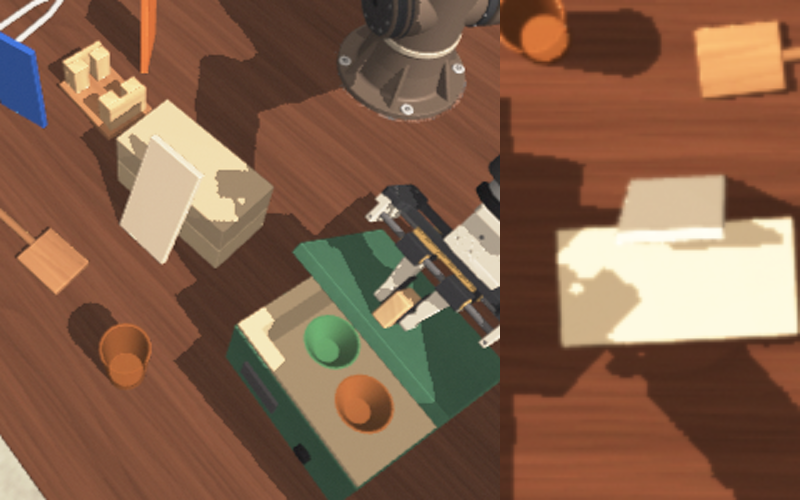

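The lid is open in the grip and the shelf leans on the bricks' far face. Tumbler and paddle look unmoved. One numeric check before handing in.

```bash
python3 - <<'E'
from h import *
np.set_printoptions(precision=4,suppress=True)
S=load("scene0");T=load("top0")
fl,fr=[onz(ray(*S,p),.004) for p in((312,273.2),(339,297.8))]
f=lambda x,y:(230+(x-500)*.36,150+y*.36)
A=tri([ray(*S,(331.8,221.6)),ray(*T,f(725,236))]);B=tri([ray(*S,(360.6,246.8)),ray(*T,f(619,240))])
print("foot",fl,fr,"top",A,B)
m=(A[0]+B[0])/2-(fl+fr)/2;print("tilt",np.degrees(np.arctan2(np.hypot(*m[:2]),m[2])),"len",np.linalg.norm(m),"edge yaw",np.degrees(np.arctan2(-(fr-fl)[0],(fr-fl)[1])))
c=np.array([.4087,.3451,.14])
for p in((415.8,288.2),(499.2,381.8)):  # lid free edge in the vertical planes of the lid's two sides
    o,d=ray(*S,p);ax=np.array([.1305,.9914,0])
    for sgn in(-.12,.12):
        t=((c+ax*sgn-o)@ax)/(d@ax);q=o+d*t-c;x=q@[.9914,-.1305,0];print(sgn,"x,z",round(x,3),round(q[2],3),"ang",np.degrees(np.arctan2(q[2],x)).round(1),"r",np.hypot(x,q[2]).round(3))
# bystanders: tumbler / paddle / jacks shift
a=cv2.imread("pics/scene0.png").astype(int);b=cv2.imread("pics/s6f.png").astype(int)
for n,(x0,y0,x1,y1) in dict(tumbler=(298,332,332,374),paddle=(222,250,294,316),jacks=(215,130,290,180)).items():print(n,np.abs(a-b)[y0:y1,x0:x1].mean().round(2))
E
```

```text
foot [ 0.6118 -0.0814  0.004 ] [0.6035 0.022  0.004 ] top (array([ 0.5398, -0.0863,  0.1802]), np.float64(0.00041314084655024683)) (array([0.5344, 0.0126, 0.179 ]), np.float64(0.00021134895342334983))
tilt 21.99279865273401 len 0.18942233904056363 edge yaw 4.611224159609447
-0.12 x,z 0.182 0.161 ang 41.6 r 0.243
0.12 x,z 0.555 0.973 ang 60.3 r 1.12
-0.12 x,z -4.999 -10.829 ang -114.8 r 11.927
0.12 x,z 0.64 1.155 ang 61.0 r 1.321
tumbler 0.9
paddle 0.85
jacks 2.34
```

```bash
python3 -c "
from plant import *
print(close_job())"
```

```text
the job is handed in; nothing more can be done
None
```

I put the kiln shelf against the far face of the bricks and let it go, then raised the lid to about 40° and handed the job in with the gripper still holding it. That was at about 17 s of the 54 s allowed; no verdict was reported.

**Shelf, last check:**
- It tilts about 20–22° from upright. The measured length came out at 189 mm instead of 200, so the tilt is good to a few degrees.
- It sits square to the brick face within about 1–2°, and its centre is about 10 mm or less from the middle of the face.
- The fingers were clear of it, and it stayed in place after release.

**Lid, last check:**
- The position of the arm gives 39.9° open.
- The one usable lid corner in the scene camera gives 37–42°, depending on which edge of the plate it is. The other corner I picked did not give a usable reading.
- The fingers grip the 22 mm block at 50 N, and the arm was still.

**Bystanders:** The tumbler, paddle and jacks areas look the same as in the first picture. The jacks area differs slightly more than the others. I put that down to shadows, since the arm never came near the jacks.

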